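# Right the fallen spray can and cap it

### The arm

A 6-joint arm with a two-finger parallel gripper is mounted at the origin on the work surface. World frame = base frame: x ahead of the robot, y to its left, z up, the work surface at z = 0. Lengths are in m, angles in degrees, forces in N, time in s.
With the tool pointing down it reaches from about 0.4 to 0.825 m from the base axis. Payload 7 kg.
Tool frame: the origin (TCP) lies midway between the tips of the shut fingers; the grasp point (between the pads) lies 19 mm behind it (r.grasp_offset is the distance from the TCP to the grasp point, in m); z points along the fingers, x is the direction in which the jaws open and shut, and the axes are right-handed (so a half turn about z gives the same grasp; the last joint's range is limited). The gripper opens to 88 mm and grips with 3 to 60 N. Pads are 19 mm wide; open, the fingers measure 130 mm over their backs; the gripper's body (78 mm by 193 mm) begins 47 mm behind the grasp point.
Start: joints at [-48.925, 20.546, 0.682, 0, -70.136, -16.507], TCP at [0.281, -0.614, 0.227] pointing down, gripper open.
Joint ranges: [-176.03, 176.03], [-82.01, 121.73], [-58.28, 71.71], [-173.87, 95.51], [-174.79, -0.11], [-173.66, 173.66]. Speed limits (degrees/s): [136.94, 136.94, 172.46, 180, 180, 180].

### API

Orientations are given as [roll, pitch, yaw] about the fixed x, y, z axes, in that order (R = Rz(yaw) Ry(pitch) Rx(roll)).
In Python, from plant import r gives the robot as it stands.
- The arm moves only by the tool step_arm, never from a script. Its argument "deltas" is a list of rows, each a list of 7 numbers: the turn, a rotation vector about the tool's x, y, z in rad, then the shift along the tool's x, y, z in mm, then the opening, from -1 (shut) to 1 (fully open), so that 0 is half open. In form: [[ax, ay, az, x, y, z, grip], ...]. A call has 1 to 10 rows; each row shifts and turns the pose as measured when the row begins, along the tool's axes as they then stand; what a row does not reach is not made up. A row lasts 1/10 s, in which the tool goes at most 50 mm and 8.59 degrees, less where a joint would pass 70% of its speed; a pose out of reach is approached as far as the arm can. A call with a gripper value outside its range is refused whole. The fingers move at their own pace and stop on an object; "squeeze" is the grip in N (left out, the last holds). Time passes only in rows, so rows that do not move let the fingers close. It gives the time, the measured TCP pose, the force and the opening at its end, in the units of the state.
- r.get_state(): the state, without advancing time (a new reading comes with each control period).
- r.capture(name): name is "side" or "top"; returns the picture (480x640x3 uint8, red, green, blue); there is no depth.
- r.camera_info(name): a dict with "vertical_fov" (degrees; the focal length in pixels is half the picture's height over the tangent of half this angle, whatever the lens; pixels are square), "cx", "cy" (the principal point, pixels), "k1" (the pictures are not rectified: a ray, as slopes to the right and down, at radius r is drawn at 1 + k1 r^2 times it, then the intrinsics apply), "view" (4x4, takes a point from world to camera coordinates). Camera axes: x right, y down, z forward; pixel columns grow to the right and rows downward; lengths in m; the calibration is good to about 2 mm. A picture is of the moment at which its call begins. camera_info takes no time and is no camera call.
- r.close_job(): hands the job in, once; it reports no verdict.
The state is a dict: "time_s": time; "joints": joint angles; "qd": joint speeds; "joint_torque": joint torques, N m; "tcp_pos": TCP position; "eef_rot": TCP orientation; "contact_force": force on the tool from outside, world axes, zero at the start; "moment": the same for the moment, N m; "gripper_width": finger opening in m.
Only numpy, scipy, OpenCV 4.12 (cv2) and the standard library are available. Lean on these libraries where they do the work, as an engineer would, in place of code of your own. Each camera call takes 0.05 s, during which the arm holds its last target.

### The job

A spray can of contact cleaner has toppled over on the bench: stand it upright in the steel tray, next to the can already there, and let go of it. Then put the cap that fits on it (two loose caps stand on the bench, one of them too narrow), pushed or dropped fully home so that it sits level on the can's shoulder, and leave the narrow cap standing on the bench. Set the can down rather than dropping it or letting it fall over, and do not disturb the other can, the meter or the screwdriver.

Things in the scene. Friction and masses are not known exactly. Their poses are not given: they have to be found in the camera images.
- can: The fallen spray can: firm aluminium cylinder 52 mm in diameter with a white band, body 130 mm long, 166 mm with its narrower top; about 0.3 kg, centre of mass about 66 mm from the foot. Origin: centre of its foot; z axis from the foot to the nozzle. It starts lying, nozzle to the robot's left (+y) within about 35 degrees, and can roll if pushed.
- can_shoulder (a point): Centre of the can's shoulder, 130 mm from the foot along its axis, where the rim of the right cap rests. Above it: a steel collar 43 mm in diameter and 12 mm tall, a 6 mm dome tapering to 28 mm, and a white nozzle 12 mm across and 18 mm tall.
- cap_wide: The cap that fits: grey plastic cup standing mouth down, 52 mm outside diameter (as wide as the can), 46.5 mm bore, 60 mm tall, inner depth 56 mm, 30 g. Origin: centre of its open lower rim; z axis up through its closed top. It slips over the collar with about 1.7 mm to spare all round, without snapping.
- cap_slim: The wrong cap: same grey plastic cup, mouth down, but 47 mm outside diameter, 40 mm bore, 60 mm tall: too narrow for the 43 mm collar, it stays over 10 mm above the shoulder. Origin: centre of its open lower rim; z axis up. The two caps start in either of two places on the robot's side of the bench.
- tray: Fixed shallow steel tray, 170 mm (its x) by 240 mm (its y) outside, rim 15 mm above the bench, walls 4 mm thick, flat inside floor 4 mm above the bench. Origin: centre of its underside. The free place is its half towards its own +y.
- stock_can: The other can, of the same size, upright in the tray's -y half (70 to 85 mm from the tray's centre) with its cap on, 190 mm tall. Origin: centre of its underside.
- meter: Handheld yellow meter lying on the bench, 160 mm (its x) by 80 mm by 41 mm high, origin at the centre of its underside. Leave alone.
- driver: Screwdriver with an orange handle, 190 mm long, lying on the bench. Leave alone.

How it is judged:
By the outcome, as a careful person would: the job done as asked, in the order asked, and still so for the second after the job is handed in, with the robot touching nothing.
It also fails if it takes over 54 s, if anything falls off the work surface, if the arm or the gripper's body presses on something with over 40 N, if the wrist force passes 120 N, or if a joint passes its speed limit or range.

## Working session

There is one attempt and no reset: what is moved stays moved. The work goes in short steps, Python scripts to look and compute and a tool call to move; the robot and the scene stay as the last step left them, time stands still between calls to the robot, and variables do not carry over. Pictures are saved under pics/ and viewed, and the job is handed in when it is done.

Besides the shell and the picture viewer there is one more tool, called after "Request:" as name([rows], argument=value, ...), one row to a line, values as JSON. step_arm: Moves the arm, as the interface text tells. Its arguments: {"type":"object","properties":{"deltas":{"type":"array","items":{"type":"array","items":{"type":"number"}}},"squeeze":{"type":"number"}},"required":["deltas"]}

```bash
ls; mkdir -p pics
python3 - <<'E'
from plant import r
import cv2
print(r.get_state(), r.grasp_offset)
for n in("side","top"):
    im=r.capture(n); cv2.imwrite(f"pics/{n}0.png",im[:,:,::-1]); print(r.camera_info(n))
E
```

```text
pics
{'time_s': 0.0, 'joints': array([-4.89270826e+01,  2.05926559e+01,  6.35359306e-01, -2.08693017e-02,
       -7.01360218e+01, -1.65064156e+01]), 'qd': array([-0.01400103, -0.04678162,  0.08618884,  0.07389537, -0.00303257,
        0.02577704]), 'joint_torque': array([ 2.41201858e-03, -5.82713914e+01,  2.93052810e+01,  6.99740499e+00,
        6.75927935e-03, -1.61017288e-04]), 'tcp_pos': array([ 0.28040912, -0.61347336,  0.2256186 ]), 'eef_rot': array([-1.79992293e+02, -9.50471170e-02,  1.14559388e+02]), 'contact_force': array([-0.51804753, -0.28660775, -0.68213131]), 'moment': array([-0.00412125,  0.02711485, -0.01005436]), 'gripper_width': 0.08726054619904222} 0.0188
{'vertical_fov': 56.991996454116084, 'cx': 320.3426511033856, 'cy': 235.23564465776386, 'k1': -1.069615849283488e-06, 'view': array([[-0.98708907, -0.1600905 ,  0.00511821,  0.58472376],
       [-0.08391851,  0.48968043, -0.86785411,  0.12856427],
       [ 0.13642891, -0.85707883, -0.49679275,  0.63327584],
       [ 0.        ,  0.        ,  0.        ,  1.        ]])}
{'vertical_fov': 54.40275704630057, 'cx': 314.0775662983261, 'cy': 241.90322447384548, 'k1': -0.022646532848487385, 'view': array([[ 0.01144527, -0.99954495,  0.02790871, -0.07721625],
       [-0.98762108, -0.01566655, -0.1560742 ,  0.61669405],
       [ 0.15644041, -0.02577692, -0.98735098,  0.71951206],
       [ 0.        ,  0.        ,  0.        ,  1.        ]])}
```

View pics/side0.png

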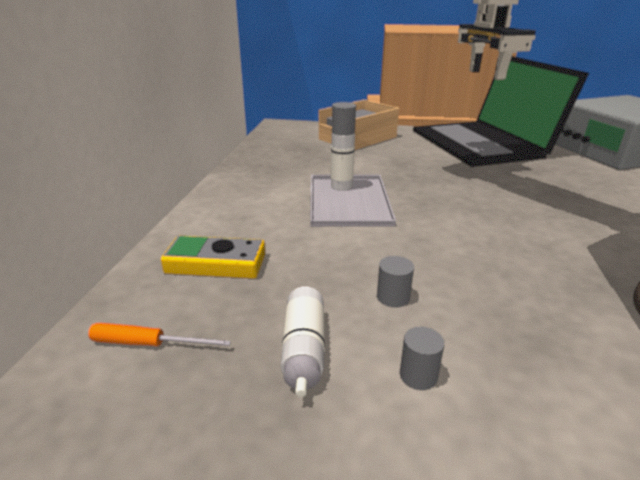

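View pics/top0.png

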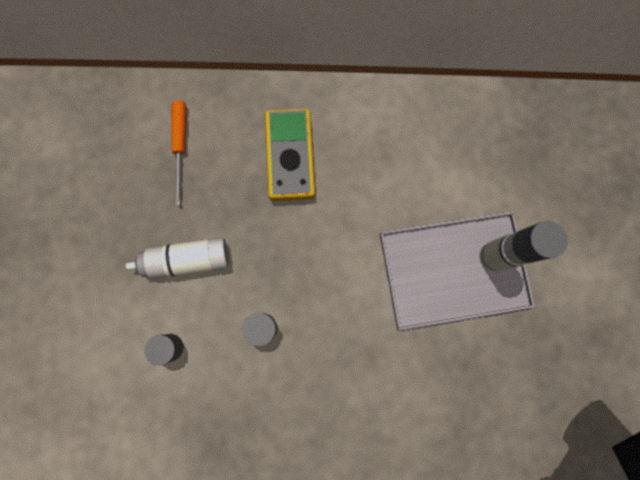

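The top view shows the can at about (180,258) with its nozzle at (130,266), the caps at (261,329) and (163,349), and the tray corners at (381,233), (512,214), (533,306) and (399,330). The stock can is in the tray's right half. Next I'll measure these.

```bash
cat > h.py <<'E'
import numpy as np, cv2, json
def cam(r,n):
    c=r.camera_info(n); f=240/np.tan(np.radians(c['vertical_fov']/2))
    K=np.array([[f,0,c['cx']],[0,f,c['cy']],[0,0,1.]]); return K,np.array([c['k1'],0,0,0,0.]),c['view']
def rays(r,n,px):
    K,d,V=cam(r,n); u=cv2.undistortPoints(np.array(px,float).reshape(-1,1,2),K,d).reshape(-1,2)
    D=np.c_[u,np.ones(len(u))]@V[:3,:3]; C=-V[:3,:3].T@V[:3,3]; return C,D
def onz(r,n,px,z):
    C,D=rays(r,n,px); return C+D*((z-C[2])/D[:,2])[:,None]
def proj(r,n,P):
    K,d,V=cam(r,n); return cv2.projectPoints(np.array(P,float).reshape(-1,1,3),cv2.Rodrigues(V[:3,:3])[0],V[:3,3],K,d)[0].reshape(-1,2)
E
python3 - <<'E'
import cv2,numpy as np
from plant import r
from h import *
np.set_printoptions(precision=4,suppress=True)
print('cams',rays(r,'top',[[0,0]])[0],rays(r,'side',[[0,0]])[0])
t=cv2.imread('pics/top0.png'); s=cv2.imread('pics/side0.png')
print('tray',onz(r,'top',[[381,233],[512,214],[533,306],[399,330]],0.015))
for n,im,z0 in(('top',t,None),('side',s,None)):
    hsv=cv2.cvtColor(im,cv2.COLOR_BGR2HSV)
    m=((hsv[...,2]>170)&(hsv[...,1]<60)).astype('uint8')
    N,l,st,c=cv2.connectedComponentsWithStats(m)
    for i in range(1,N):
        if st[i,4]>60: print(n,'white',st[i],c[i])
# caps gray values
print(t[329,261],t[349,160],t[345,178],t[300,220],t[258,145])
A=cv2.resize(t[220:380,110:300],None,fx=4,fy=4,interpolation=cv2.INTER_CUBIC); cv2.imwrite('pics/t_zoom.png',A)
A=cv2.resize(s[240:420,260:460],None,fx=3.3,fy=3.3,interpolation=cv2.INTER_CUBIC); cv2.imwrite('pics/s_zoom.png',A)
A=cv2.resize(t[200:345,370:580],None,fx=3.8,fy=3.8,interpolation=cv2.INTER_CUBIC); cv2.imwrite('pics/tray_zoom.png',A)
E
```

```text
cams [ 0.4974 -0.049   0.8088] [0.5016 0.5734 0.4232]
tray [[ 0.6406 -0.1856  0.015 ]
 [ 0.6786 -0.4189  0.015 ]
 [ 0.5177 -0.4469  0.015 ]
 [ 0.4753 -0.2144  0.015 ]]
top white [ 169  240   55   31 1335] [195.2712 254.5835]
top white [143 246  25  27 453] [154.8852 259.5166]
side white [332 155  16  26 330] [339.7212 167.5606]
side white [355 157  14  14 105] [359.7143 163.581 ]
side white [ 150  173  256  101 6541] [277.6571 223.4172]
side white [ 314  180   78   41 2443] [349.1101 202.7912]
side white [433 214  34  45 516] [450.7306 237.2093]
side white [405 222  12  11  67] [409.1642 226.7164]
side white [416 225  22  11  67] [427.8806 229.209 ]
side white [138 238  18  15  85] [146.1294 245.0706]
side white [284 244  22  14 110] [295.1455 251.6273]
side white [112 252  23  20 150] [124.5867 263.0733]
side white [365 283  38  43 464] [378.9677 306.5086]
side white [ 276  285   46   50 1531] [302.5376 310.0307]
side white [  315   285   325   195 29000] [466.2661 414.7586]
side white [353 297  12  11  62] [357.8871 302.2742]
side white [589 318  34  28 327] [604.6697 329.578 ]
side white [ 281  331   41   38 1075] [300.333  347.6158]
side white [161 335  63   9 202] [191.5297 338.901 ]
side white [610 348  28  14 113] [622.8673 354.4779]
side white [ 86 362  20  26 223] [ 95.8027 374.1839]
side white [296 377  10  20 170] [300.4882 385.9235]
side white [322 399  15  12  70] [328.0857 404.9571]
[112 113 117] [115 115 121] [30 34 35] [117 129 140] [205 208 203]
```

View pics/t_zoom.png

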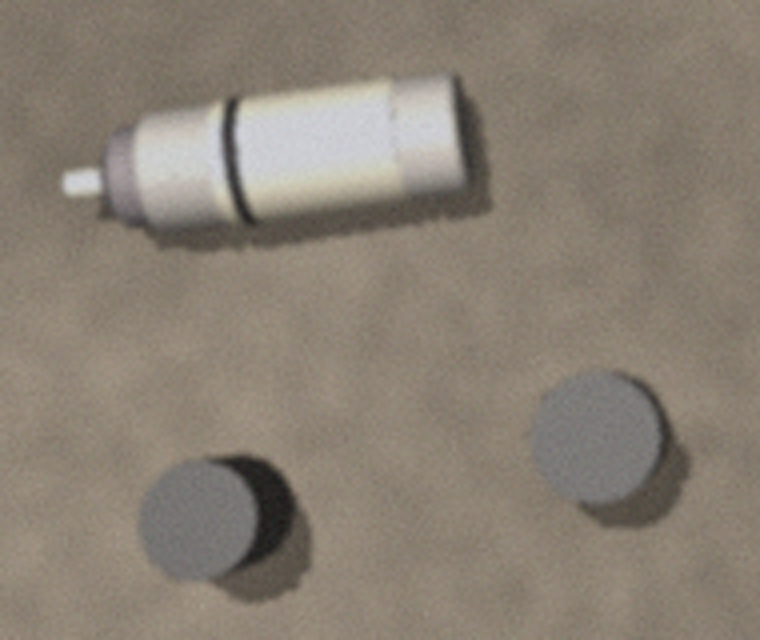

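View pics/s_zoom.png

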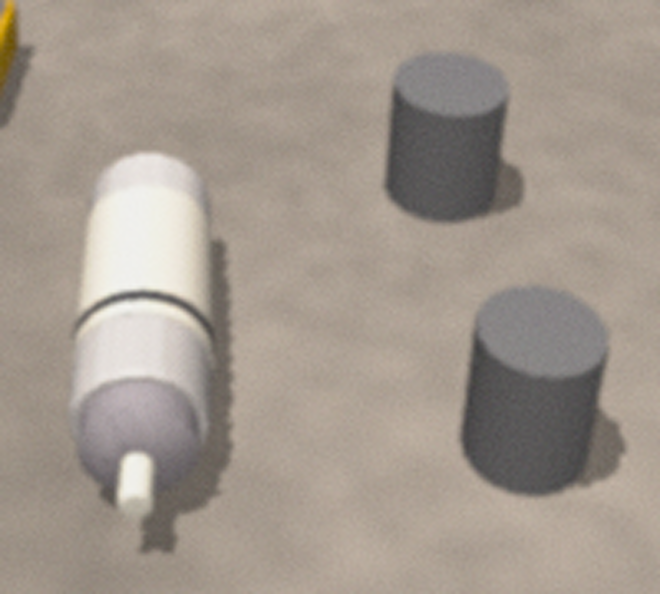

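View pics/tray_zoom.png

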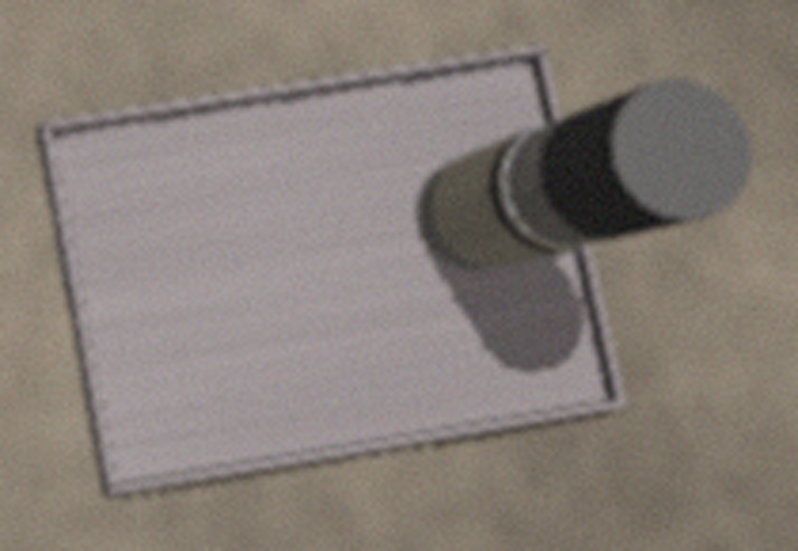

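```bash
cat > m.py <<'E'
import cv2,numpy as np
from plant import r
from h import *
np.set_printoptions(precision=4,suppress=True)
def z2(p,f,o): return (np.array(p,float)+.5)/f-.5+np.array(o)
def zp(p): return z2(p,4,(110,220))
t=cv2.imread('pics/top0.png')
E
python3 - <<'E'
from m import *
# caps by ellipse fit of top disc
g=cv2.GaussianBlur(t,(3,3),0).astype(int)
for c in((261,329),(160,349)):
    hi=(abs(g-np.array([112,113,118])).max(2)<14)&((g.max(2)-g.min(2))<12)
    m=np.zeros(hi.shape,'uint8'); y,x=c; 
    m[c[1]-25:c[1]+25,c[0]-25:c[0]+25]=hi[c[1]-25:c[1]+25,c[0]-25:c[0]+25]
    m=cv2.morphologyEx(m,cv2.MORPH_OPEN,np.ones((5,5),'uint8'))
    cs,_=cv2.findContours(m,cv2.RETR_EXTERNAL,cv2.CHAIN_APPROX_NONE); k=max(cs,key=cv2.contourArea)
    w=onz(r,'top',k.reshape(-1,2),0.06)[:,:2].astype(np.float32)
    (cc,rad)=cv2.minEnclosingCircle(w); e=cv2.fitEllipse((w*1e4))
    print(c,cc,2*rad,np.array(e[0])/1e4,np.array(e[1])/1e4,'area d',2*np.sqrt(cv2.contourArea(w*1e4)/np.pi)/1e4)
# can: silhouette sides: foot end corners (455,75)-(468,190) ; shoulder corners (137,115)-(150,228)
pts=zp([[458,75],[468,188],[137,115],[150,228],[62,184]])
print('edges z.026',onz(r,'top',pts,0.026))
s=z2([[150,155],[137,505],[140,440]],3.3,(260,240)); print('side',onz(r,'side',s,0.026))
tr=z2([[42,127],[545,50],[622,405],[107,493]],3.8,(370,200)); T=onz(r,'top',tr,0.015); print(T,T.mean(0))
print('stockcap top',onz(r,'top',z2([[680,150]],3.8,(370,200)),0.194))
print([np.linalg.norm(T[i]-T[(i+1)%4]) for i in range(4)])
E
```

```text
(261, 329) (0.4761200547218323, 0.017417537048459053) 0.05042314901947975 [0.4759 0.0176] [0.0476 0.0481] area d 0.047803891544453275
(160, 349) (0.4418030083179474, 0.17185990512371063) 0.044818803668022156 [0.442  0.1715] [0.0415 0.0434] area d 0.04233084037566587
edges z.026 [[0.625  0.0829 0.026 ]
 [0.5771 0.0768 0.026 ]
 [0.6059 0.2168 0.026 ]
 [0.5584 0.2082 0.026 ]
 [0.5763 0.2461 0.026 ]]
side [[0.6083 0.0455 0.026 ]
 [0.5752 0.2405 0.026 ]
 [0.5798 0.2122 0.026 ]]
[[ 0.6405 -0.1851  0.015 ]
 [ 0.6808 -0.421   0.015 ]
 [ 0.5174 -0.4474  0.015 ]
 [ 0.4764 -0.2123  0.015 ]] [ 0.5788 -0.3165  0.015 ]
stockcap top [[ 0.6037 -0.3845  0.194 ]]
[np.float64(0.23929716181659064), np.float64(0.16559276547237753), np.float64(0.23863528644971477), np.float64(0.16640690326113988)]
```

Measured positions:

| Item | Position (m) | Notes |
|---|---|---|
| Wide cap | (0.476, 0.0175) | bigger disc |
| Slim cap | (0.442, 0.1715) | |
| Can foot | (0.601, 0.081) | axis azimuth 98.5° |
| Tray centre | (0.579, -0.3165) | yaw 9.8° |
| Stock can | (0.604, -0.385) | |

I'll move over the can first.

Request:
step_arm([
  [0,0,0,15,15,0,1],
  [0,0,0,34,36,0,1],
  [0,0,0,34,36,0,1],
  [0,0,0,34,36,0,1],
  [0,0,0,34,36,0,1],
  [0,0,0,34,36,0,1],
  [0,0,0,34,36,0,1],
  [0,0,0,34,36,0,1],
  [0,0,0,34,36,0,1],
  [0,0,0,34,36,0,1],
], squeeze=40)

```text
time_s: 1.1
tcp_pos: [0.4541, -0.1769, 0.2211]
eef_rot: [-179.8, -0.5, 114.0]
contact_force: [1.6, -0.5, -0.2]
gripper_width: 0.0874
```

Request:
step_arm([
  [0,0,0,34,33,0,1],
  [0,0,0,34,33,0,1],
  [0,0,0,34,33,0,1],
  [0,0,0,34,33,0,1],
  [0,0,0,34,33,0,1],
  [0,0,0,34,33,0,1],
  [0,0,-0.14,34,33,0,1],
  [0,0,-0.14,15,15,20,1],
  [0,0,-0.14,0,0,20,1],
  [0,0,-0.14,0,0,20,1],
])

```text
time_s: 2.1
tcp_pos: [0.5761, 0.1788, 0.1618]
eef_rot: [179.7, -0.4, 147.6]
contact_force: [0.2, -0.6, 0.5]
gripper_width: 0.0873
```

```bash
cat > st.py <<'E'
from plant import r
import numpy as np
from scipy.spatial.transform import Rotation as R
np.set_printoptions(precision=4,suppress=True)
def go(tgt,rot=None,grasp=True):
    s=r.get_state(); M=R.from_euler('xyz',s['eef_rot'],degrees=True); p=s['tcp_pos']
    g=p-M.apply([0,0,r.grasp_offset])
    print('t',s['time_s'],'J',s['joints'].round(1),'tcp',p,'grasp',g,'rpy',s['eef_rot'].round(2),'F',s['contact_force'].round(1),'w',s['gripper_width'])
    if rot is not None:
        T=R.from_euler('xyz',rot,degrees=True); print('rotvec tool',(M.inv()*T).as_rotvec())
        tt=np.array(tgt)+(T.apply([0,0,r.grasp_offset]) if grasp else 0)
    else: tt=np.array(tgt)+(M.apply([0,0,r.grasp_offset]) if grasp else 0)
    print('TCP shift in tool mm',M.inv().apply(tt-p)*1000)
E
python3 -c "
from st import *
go([.587,.175,.026],[180,0,188.5])"
```

```text
t 2.1 J [ 35.4  16.7 -13.6  -0.6 -59.6 -67.5] tcp [0.5761 0.1788 0.1618] grasp [0.5762 0.1787 0.1806] rpy [179.66  -0.41 147.6 ] F [ 0.2 -0.6  0.5] w 0.08731556522265146
rotvec tool [ 0.0082 -0.0048 -0.7138]
TCP shift in tool mm [-12.351    1.6982 154.5452]
```

Request:
step_arm([
  [0.008,-0.005,-0.143,0,0,12,1],
  [0,0,-0.143,0,0,12,1],
  [0,0,-0.143,0,0,12,1],
  [0,0,-0.143,0,0,12,1],
  [0,0,-0.143,0,0,12,1],
  [0,0,0,0,0,0,1],
])

```text
time_s: 2.7
tcp_pos: [0.572, 0.1782, 0.0932]
eef_rot: [-179.8, -0.7, -169.5]
contact_force: [0.1, 0.4, -1.1]
gripper_width: 0.0876
```

```bash
python3 -c "
from st import *
go([.587,.175,.027],[180,0,188.5])
import cv2
for n in ('top','side'): cv2.imwrite('pics/a_%s.png'%n,r.capture(n)[:,:,::-1])"
```

```text
t 2.7 J [ 35.9  20.6 -18.2  -0.2 -52.  -25.3] tcp [0.572  0.1782 0.0932] grasp [0.5723 0.1783 0.112 ] rpy [-179.79   -0.73 -169.55] F [ 0.1  0.4 -1.1] w 0.08757665913048576
rotvec tool [-0.0039 -0.0128  0.0341]
TCP shift in tool mm [-15.214   -5.5402  84.8305]
```

View pics/a_side.png

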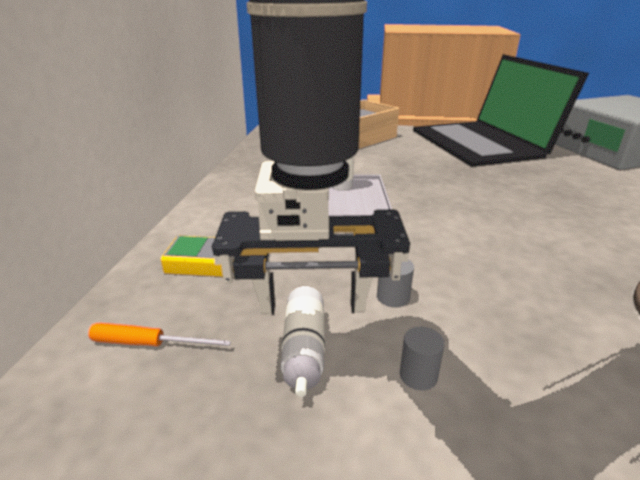

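View pics/a_top.png

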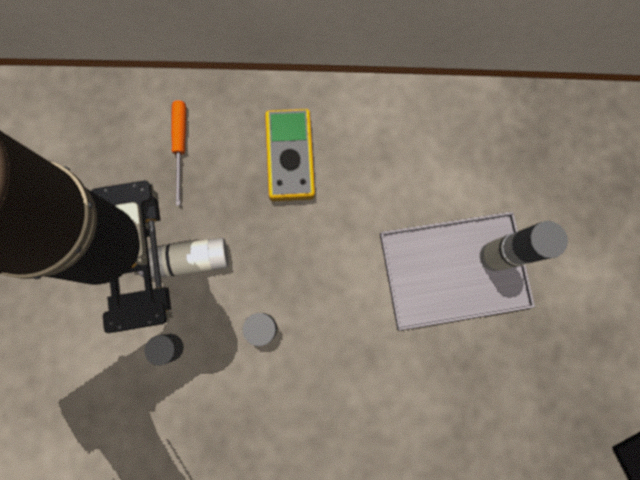

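The gripper is over the can and aligned with it. The screwdriver tip is at about (179,205) in the top view, so I'll check finger clearance before going down.

```bash
python3 -c "
from m import *
print(onz(r,'top',[[179,206],[290,197]],0.005))"
```

```text
[[ 0.6847  0.1678  0.005 ]
 [ 0.7044 -0.0265  0.005 ]]
```

Request:
step_arm([
  [-0.004,-0.013,0.034,-10,-4,20,1],
  [0,0,0,-5,-1,15,1],
  [0,0,0,0,0,0,1],
])

```text
time_s: 3.1
tcp_pos: [0.5907, 0.1771, 0.0617]
eef_rot: [179.9, 0.4, -172.4]
contact_force: [-0.5, 0.3, -0.2]
gripper_width: 0.0879
```

```bash
python3 -c "
from st import *
go([.587,.175,.027],[180,0,188.5])"
```

```text
t 3.1 J [ 34.8  23.4 -18.7   0.1 -47.4 -27.3] tcp [0.5907 0.1771 0.0617] grasp [0.5906 0.177  0.0805] rpy [ 179.87    0.41 -172.39] F [-0.5  0.3 -0.2] w 0.08785163089147806
rotvec tool [ 0.0023  0.0071 -0.0155]
TCP shift in tool mm [ 4.3448 -1.6783 53.4815]
```

Request:
step_arm([
  [0.002,0.007,-0.015,3,-1,20,1],
  [0,0,0,1,0,20,1],
  [0,0,0,0,0,12,1],
  [0,0,0,0,0,0,1],
])

```text
time_s: 3.5
tcp_pos: [0.5888, 0.1766, 0.0113]
eef_rot: [180.0, 0.2, -171.7]
contact_force: [-0.7, -0.3, 0.4]
gripper_width: 0.0877
```

```bash
python3 -c "
from st import *
go([.587,.175,.027],[180,0,188.5])
import cv2
for n in ('side',): cv2.imwrite('pics/b_%s.png'%n,r.capture(n)[:,:,::-1])"
```

```text
t 3.5 J [ 34.9  27.  -21.1   0.  -41.7 -26.6] tcp [0.5888 0.1766 0.0113] grasp [0.5887 0.1766 0.0301] rpy [ 179.95    0.16 -171.66] F [-0.7 -0.3  0.4] w 0.08774435426477559
rotvec tool [ 0.0008  0.0028 -0.0028]
TCP shift in tool mm [ 1.9873 -1.3345  3.1309]
```

View pics/b_side.png

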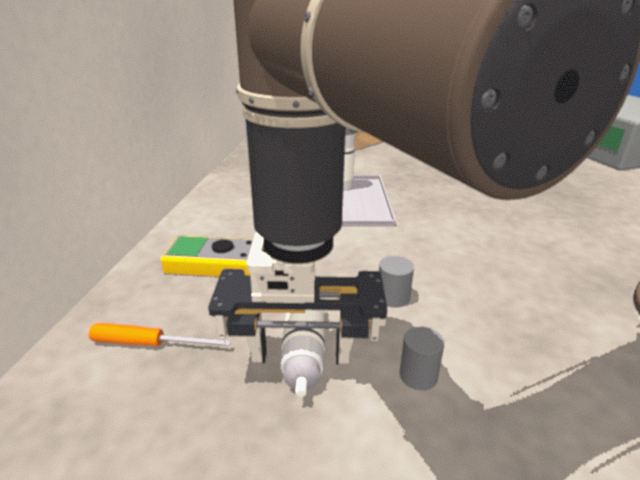

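The can at (302,360) lies centred between the fingers at (262,345) and (338,345). Closing now.

Request:
step_arm([
  [0,0,0,2,0,3,-1],
  [0,0,0,0,0,0,-1],
  [0,0,0,0,0,0,-1],
  [0,0,0,0,0,0,-1],
  [0,0,0,0,0,0,-1],
  [0,0,0,0,0,0,-1],
], squeeze=45)

```text
time_s: 4.15
tcp_pos: [0.589, 0.1778, 0.0128]
eef_rot: [179.8, 0.5, -171.6]
contact_force: [0.3, 0.5, -0.8]
gripper_width: 0.0511
```

Request:
step_arm([
  [0,0,0,0,0,-10,-1],
  [0,0,0,0,0,-20,-1],
  [0,0,0,0,0,-30,-1],
  [0,0,0,0,0,-30,-1],
  [0,0,0,0,0,-30,-1],
  [0,0,0,0,0,-20,-1],
  [-0.05,0,0,0,0,0,-1],
  [-0.1,0,0,0,0,0,-1],
  [-0.1,0,0,0,0,0,-1],
  [-0.1,0,0,0,0,0,-1],
])

```text
time_s: 5.15
tcp_pos: [0.5845, 0.1801, 0.1636]
eef_rot: [159.2, 0.5, -171.2]
contact_force: [0.1, -0.2, -2.4]
gripper_width: 0.0514
```

```bash
python3 -c "
from st import *
go([.587,.175,.2],None)
import cv2
for n in ('side',): cv2.imwrite('pics/c_%s.png'%n,r.capture(n)[:,:,::-1])"
```

```text
t 5.15 J [ 21.5  17.7  -6.1 -22.7 -62.9  -2.7] tcp [0.5845 0.1801 0.1636] grasp [0.5854 0.1735 0.1811] rpy [ 159.24    0.49 -171.18] F [ 0.1 -0.2 -2.4] w 0.05141997883351765
TCP shift in tool mm [ -2.0192   7.8402 -17.1753]
```

View pics/c_side.png

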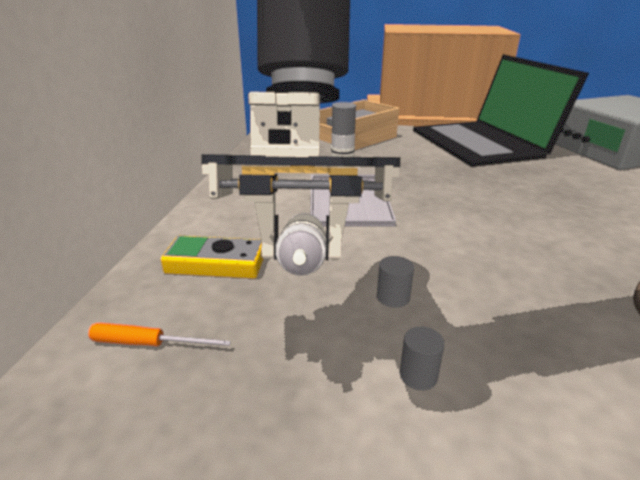

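The can is held firmly, with its nozzle toward the camera at (300,255), and j4 is turning to the roomy negative side. I'll keep tilting.

Request:
step_arm([
  [-0.12,0,0,0,0,-5,-1],
  [-0.12,0,0,0,0,-3,-1],
  [-0.12,0,0,0,0,0,-1],
  [-0.12,0,0,0,0,0,-1],
  [-0.12,0,0,0,0,0,-1],
  [-0.12,0,0,0,0,0,-1],
  [-0.12,0,0,0,0,0,-1],
  [-0.12,0,0,0,0,0,-1],
])

```text
time_s: 6.0
tcp_pos: [0.5879, 0.1734, 0.1814]
eef_rot: [102.3, 1.7, -170.9]
contact_force: [0.1, 0.4, -3.5]
gripper_width: 0.0511
```

```bash
python3 -c "
from st import *
go([.587,.175,.2],None)
import cv2
for n in ('side','top'): cv2.imwrite('pics/d_%s.png'%n,r.capture(n)[:,:,::-1])"
```

```text
t 6.0 J [-10.7  39.1   5.8 -68.9 -98.9  38.8] tcp [0.5879 0.1734 0.1814] grasp [0.5907 0.1552 0.1854] rpy [ 102.3     1.67 -170.89] F [ 0.1  0.4 -3.5] w 0.05106324480620077
TCP shift in tool mm [ 0.0902 18.5336 16.5367]
```

View pics/d_side.png

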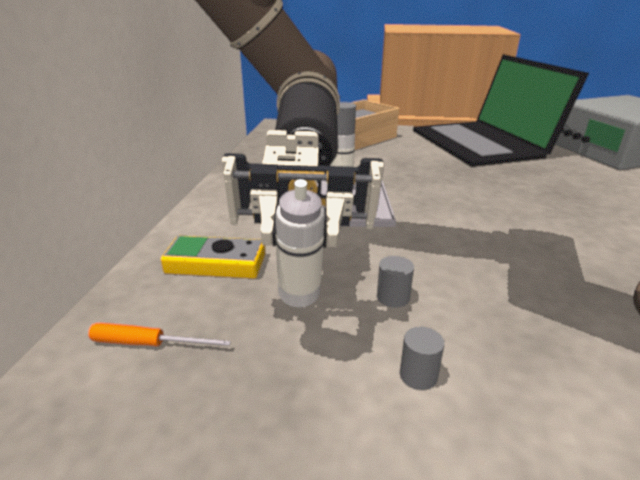

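View pics/d_top.png

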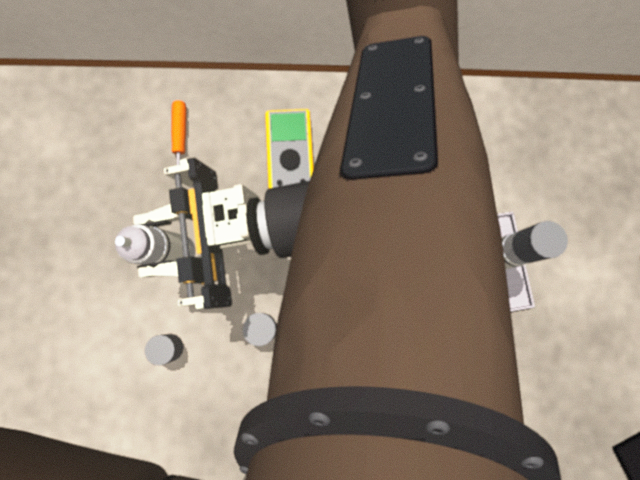

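The can is nearly upright, with its foot at (298,295) in the side view. I'll finish the tilt and swing the tool round towards +x in place, so the wrist stays away from the stock can.

Request:
step_arm([
  [-0.11,0,0,0,0,0,-1],
  [-0.1,0,0,0,0,0,-1],
  [0,0.1,0,0,0,0,-1],
  [0,0.13,0,0,0,0,-1],
  [0,0.13,0,0,0,0,-1],
  [0,0.13,0,0,0,0,-1],
])

```text
time_s: 6.7
tcp_pos: [0.5865, 0.1679, 0.1785]
eef_rot: [91.7, 0.3, -142.1]
contact_force: [-0.2, 0.7, -2.3]
gripper_width: 0.051
```

```bash
python3 -c "
from st import *
go([.587,.175,.2],[90,0,100])
"
```

```text
t 6.7 J [  -3.8   54.    27.9  -66.8 -125.7   34.6] tcp [0.5865 0.1679 0.1785] grasp [0.598 0.153 0.179] rpy [  91.74    0.26 -142.07] F [-0.2  0.7 -2.3] w 0.05101272245232924
rotvec tool [-0.0141 -2.058   0.034 ]
TCP shift in tool mm [-21.5202  21.3348  -4.1676]
```

Wrong sign, because tool y points up here. Reversing the swing.

Request:
step_arm([
  [-0.015,-0.13,0,0,0,0,-1],
  [-0.015,-0.14,0,0,0,0,-1],
  [0,-0.14,0,0,0,0,-1],
  [0,-0.14,0,0,0,0,-1],
  [0,-0.14,0,0,0,0,-1],
  [0,-0.14,0,0,0,0,-1],
  [0,-0.14,0,0,0,0,-1],
  [0,-0.14,0,0,0,0,-1],
])

```text
time_s: 7.5
tcp_pos: [0.5902, 0.1789, 0.1799]
eef_rot: [91.2, 2.6, 154.4]
contact_force: [0.4, -0.0, -1.7]
gripper_width: 0.0514
```

```bash
python3 -c "
from st import *
go([.587,.175,.2],[90,0,100])
"
```

```text
t 7.5 J [-21.8  36.8 -19.8 -92.5 -86.9  59.2] tcp [0.5902 0.1789 0.1799] grasp [0.582  0.1619 0.1803] rpy [ 91.21   2.59 154.37] F [ 0.4 -0.  -1.7] w 0.05139077442501166
rotvec tool [ 0.002  -0.9482  0.0518]
TCP shift in tool mm [-14.9735  19.6025   5.658 ]
```

Request:
step_arm([
  [0,-0.14,0.02,0,0,0,-1],
  [0,-0.14,0.02,0,0,0,-1],
  [0,-0.14,0,0,0,0,-1],
  [0,-0.14,0,0,0,0,-1],
  [0,-0.14,0,0,0,0,-1],
])

```text
time_s: 8.0
tcp_pos: [0.5875, 0.1795, 0.1882]
eef_rot: [90.4, 2.6, 113.5]
contact_force: [-0.5, 2.6, -2.2]
gripper_width: 0.0513
```

```bash
python3 -c "
from st import *
go([.569,-.257,.18],[90,0,100])
"
```

```text
t 8.0 J [ -24.7   45.1  -54.6 -131.5  -96.    99.8] tcp [0.5875 0.1795 0.1882] grasp [0.5703 0.172  0.1883] rpy [ 90.39   2.64 113.47] F [-0.5  2.6 -2.2] w 0.051308391771301365
rotvec tool [-0.0014 -0.2349  0.0466]
TCP shift in tool mm [-396.6165  -27.6866 -172.3536]
```

Request:
step_arm([
  [0,0,0.02,-20,0,-9,-1],
  [0,0,0.02,-37,0,-16,-1],
  [0,0,0,-37,0,-16,-1],
  [0,0,0,-37,0,-16,-1],
  [0,0,0,-37,0,-16,-1],
  [0,0,0,-37,0,-16,-1],
  [0,0,0,-37,0,-16,-1],
])

```text
time_s: 8.7
tcp_pos: [0.5817, -0.0781, 0.1824]
eef_rot: [92.3, -0.1, 114.9]
contact_force: [1.3, 0.8, -3.3]
gripper_width: 0.0509
```

```bash
python3 -c "
from st import *
go([.569,-.257,.18],[90,0,105])
"
```

```text
t 8.7 J [ -51.5   34.   -34.1 -101.8  -82.9   68.5] tcp [ 0.5817 -0.0781  0.1824] grasp [ 0.5647 -0.086   0.1832] rpy [ 92.26  -0.1  114.95] F [ 1.3  0.8 -3.3] w 0.05094545868918495
rotvec tool [-0.0395 -0.1736  0.0018]
TCP shift in tool mm [-160.0794   -4.8856  -68.3471]
```

Request:
step_arm([
  [-0.02,-0.03,0,-37,0,-16,-1],
  [-0.02,-0.03,0,-37,0,-16,-1],
  [0,-0.03,0,-37,0,-16,-1],
  [0,-0.03,0,-30,0,-11,-1],
  [0,-0.03,0,-10,0,-3,-1],
  [0,0,0,0,0,0,-1],
])

```text
time_s: 9.3
tcp_pos: [0.5823, -0.2494, 0.1914]
eef_rot: [90.6, 1.8, 106.9]
contact_force: [-0.2, 1.0, -2.6]
gripper_width: 0.0513
```

```bash
python3 -c "
from st import *
go([.569,-.257,.18],[90,0,105])
import cv2
for n in ('side','top'): cv2.imwrite('pics/e_%s.png'%n,r.capture(n)[:,:,::-1])
"
```

```text
t 9.3 J [-62.5  35.2 -24.1 -98.9 -84.1  61.5] tcp [ 0.5823 -0.2494  0.1914] grasp [ 0.5643 -0.2549  0.1915] rpy [ 90.56   1.79 106.91] F [-0.2  1.  -2.6] w 0.051264917384759794
rotvec tool [-0.0092 -0.0332  0.0315]
TCP shift in tool mm [ -3.6787 -11.4383   3.9591]
```

View pics/e_side.png

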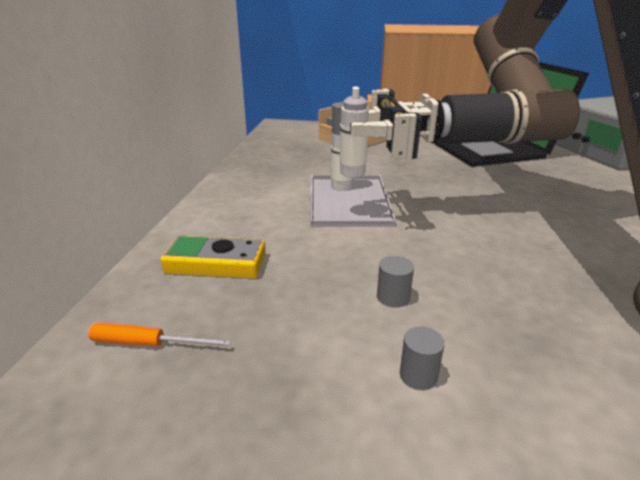

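View pics/e_top.png

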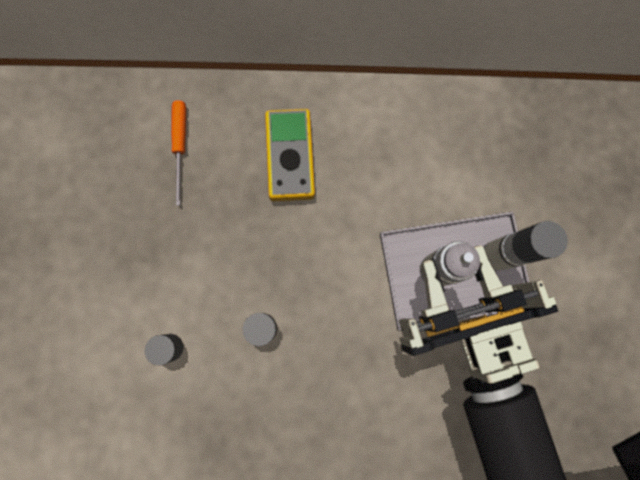

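Run:
```python
from m import *
s=cv2.imread('pics/e_side.png'); t=cv2.imread('pics/e_top.png')
cv2.imwrite('pics/e_sz.png',cv2.resize(s[80:230,290:410],None,fx=4,fy=4,interpolation=cv2.INTER_CUBIC))
cv2.imwrite('pics/e_tz.png',cv2.resize(t[220:320,400:520],None,fx=5,fy=5,interpolation=cv2.INTER_CUBIC))
# predict axis: grasp point .5643,-.2549,.1915 vertical
g=np.array([.5643,-.2549,.1915]); 
P=[g+[0,0,d] for d in(-.097,0,.033,.069)]
print(proj(r,'side',P),proj(r,'top',P))
```

```text
[[354.9371 172.2525]
 [357.2002 123.9656]
 [358.031  106.2398]
 [358.9762  86.0734]] [[434.7664 273.3414]
 [455.1966 266.856 ]
 [463.6419 264.1732]
 [473.9721 260.8899]]
```

View pics/e_sz.png

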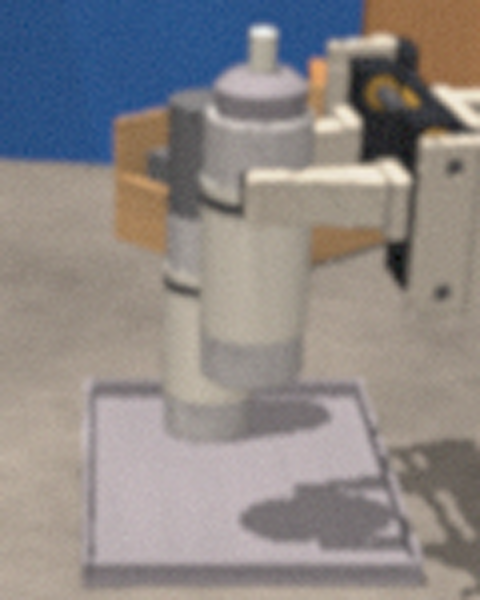

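View pics/e_tz.png

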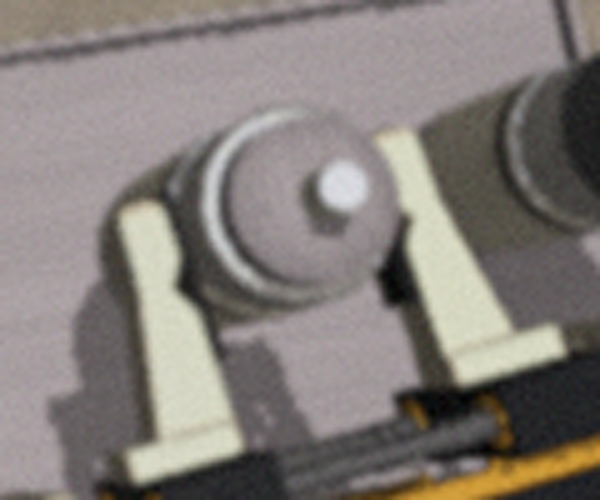

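The can hangs upright over the tray's free half. Nozzle tip is at side (355.6,87.4) and foot at (352.6,172), tilted about 0.7° in step with the tool, which I'll correct. Lowering.

Request:
step_arm([
  [-0.009,0,0.03,0,-20,0,-1],
  [0,0,0,0,-30,0,-1],
  [0,0,0,0,-20,0,-1],
  [0,0,0,0,0,0,-1],
])

```text
time_s: 9.8
tcp_pos: [0.5834, -0.2426, 0.1218]
eef_rot: [90.1, 0.2, 107.6]
contact_force: [-0.9, 0.4, -2.5]
gripper_width: 0.0512
```

Run:
```python
from st import *
go([.564,-.2555,.101],[90,0,107])
import cv2
s=r.capture('side')[:,:,::-1]
cv2.imwrite('pics/f_sz.png',cv2.resize(s[80:230,290:410],None,fx=4,fy=4,interpolation=cv2.INTER_CUBIC))
```

```text
t 9.8 J [-62.3  45.2 -23.4 -99.4 -86.3  69.1] tcp [ 0.5834 -0.2426  0.1218] grasp [ 0.5654 -0.2483  0.1218] rpy [ 90.07   0.23 107.61] F [-0.9  0.4 -2.5] w 0.05121254919053978
rotvec tool [-0.0013 -0.0106  0.004 ]
TCP shift in tool mm [ -6.5532 -20.8451  -3.5224]
```

View pics/f_sz.png

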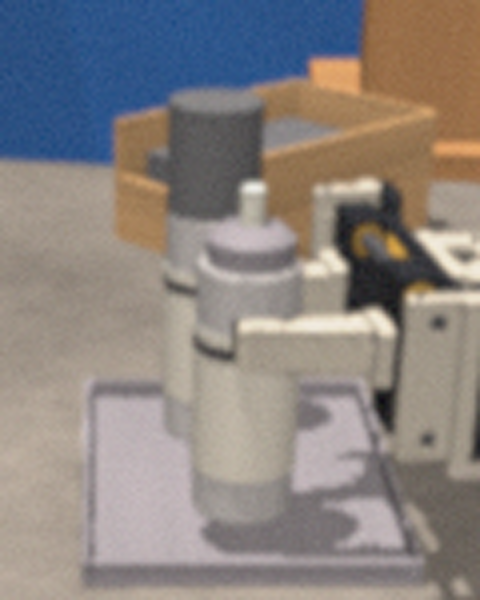

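Request:
step_arm([
  [0,0,0,-5,-8,0,-1],
  [0,0,0,0,-6,0,-1],
  [0,0,0,0,-2,0,-1],
  [0,0,0,0,0,0,-1],
])

```text
time_s: 10.25
tcp_pos: [0.5859, -0.2468, 0.1093]
eef_rot: [90.0, 0.5, 107.8]
contact_force: [-0.1, -0.3, -1.6]
gripper_width: 0.0511
```

Run:
```python
from st import *
go([.564,-.2555,.101],[90,0,107])
```

```text
t 10.25 J [-62.2  46.9 -22.4 -99.4 -86.5  70.2] tcp [ 0.5859 -0.2468  0.1093] grasp [ 0.568  -0.2525  0.1093] rpy [ 89.98   0.53 107.77] F [-0.1 -0.3 -1.6] w 0.05105174351104711
rotvec tool [ 0.0005 -0.0135  0.0092]
TCP shift in tool mm [-1.7871 -8.327  -4.7205]
```

Request:
step_arm([
  [0,0,0.009,0,-5,-2,-1],
  [0,0,0,0,-2,0,-1],
  [0,0,0,0,-1,0,-1],
])

```text
time_s: 10.55
tcp_pos: [0.5839, -0.2476, 0.104]
eef_rot: [89.7, 0.1, 107.8]
contact_force: [-0.9, 0.6, 4.6]
gripper_width: 0.0513
```

Request:
step_arm([
  [0,0,0,0,-1.5,0,-1],
  [0,0,0,0,-1.5,0,-1],
])

```text
time_s: 10.75
tcp_pos: [0.5838, -0.2475, 0.1041]
eef_rot: [89.3, 0.2, 107.8]
contact_force: [-2.1, 1.1, 7.7]
gripper_width: 0.051
```

The foot is down, with the force up about 10 N. Releasing.

Request:
step_arm([
  [0,0,0,0,0.5,0,0.3],
  [0,0,0,0,0,0,0.6],
  [0,0,0,0,0,0,1],
  [0,0,0,0,0,0,1],
  [0,0,0,0,0,0,1],
])

```text
time_s: 11.25
tcp_pos: [0.5839, -0.248, 0.1043]
eef_rot: [89.4, 0.2, 107.8]
contact_force: [0.4, 0.8, -0.0]
gripper_width: 0.0837
```

Run:
```python
from st import *
go([.564,-.2555,.101],[90,0,107])
import cv2
s=r.capture('side')[:,:,::-1]; t=r.capture('top')[:,:,::-1]
a=cv2.resize(s[80:230,290:410],None,fx=3.2,fy=3.2); b=cv2.resize(t[200:350,390:510],None,fx=3.2,fy=3.2)
cv2.imwrite('pics/g.png',np.hstack([a,b]))
```

```text
t 11.25 J [-62.5  48.1 -22.2 -99.3 -87.3  70.8] tcp [ 0.5839 -0.248   0.1043] grasp [ 0.566  -0.2537  0.1041] rpy [ 89.39   0.22 107.77] F [ 0.4  0.8 -0. ] w 0.08368478376345863
rotvec tool [ 0.0107 -0.0135  0.0037]
TCP shift in tool mm [-1.2914 -3.3217 -2.5221]
```

View pics/g.png

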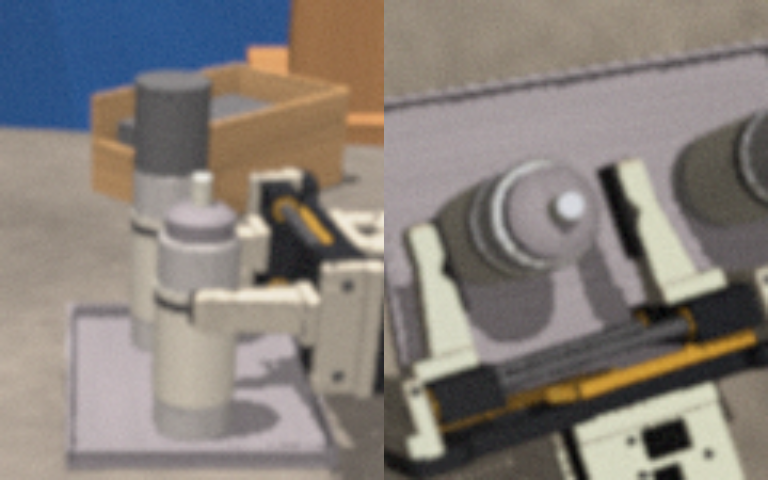

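The can stands free with a clear gap to both fingers. Backing out.

Request:
step_arm([
  [0,0,0,0,0,-10,1],
  [0,0,0,0,0,-20,1],
  [0,0,0,0,0,-30,1],
  [0,0,0,0,0,-30,1],
  [0,0,0,0,10,-20,1],
  [0,0,0,0,40,-10,1],
  [0,0,0,0,45,0,1],
  [0,0,0,0,45,0,1],
  [0,0,0,0,45,0,1],
])

```text
time_s: 12.25
tcp_pos: [0.4581, -0.2875, 0.2848]
eef_rot: [89.5, -0.9, 107.8]
contact_force: [0.4, -1.5, 0.0]
gripper_width: 0.0879
```

Run:
```python
from st import *
go([.476,.0175,.2],[180,0,180])
import cv2
s=r.capture('side')[:,:,::-1]; t=r.capture('top')[:,:,::-1]
cv2.imwrite('pics/h_s.png',s);cv2.imwrite('pics/h_t.png',t)
```

```text
t 12.25 J [-75.4  23.3 -23.6 -88.  -92.5  46.1] tcp [ 0.4581 -0.2875  0.2848] grasp [ 0.4402 -0.2932  0.2847] rpy [ 89.53  -0.91 107.79] F [ 0.4 -1.5  0. ] w 0.08789479191712349
rotvec tool [ 1.3565  0.9732 -0.9865]
TCP shift in tool mm [ 283.2625 -108.9965  109.2827]
```

View pics/h_s.png

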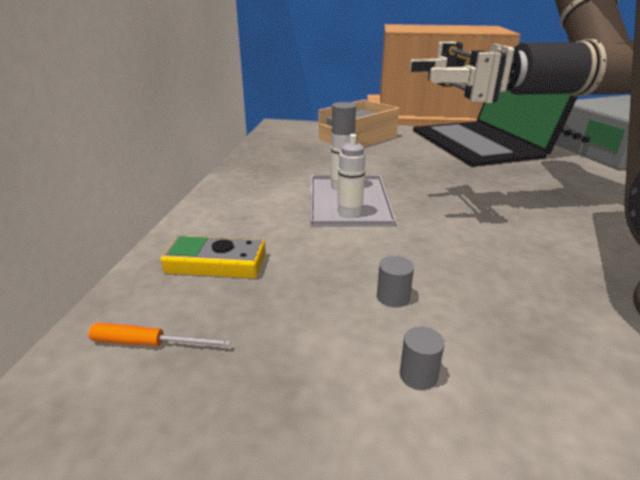

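View pics/h_t.png

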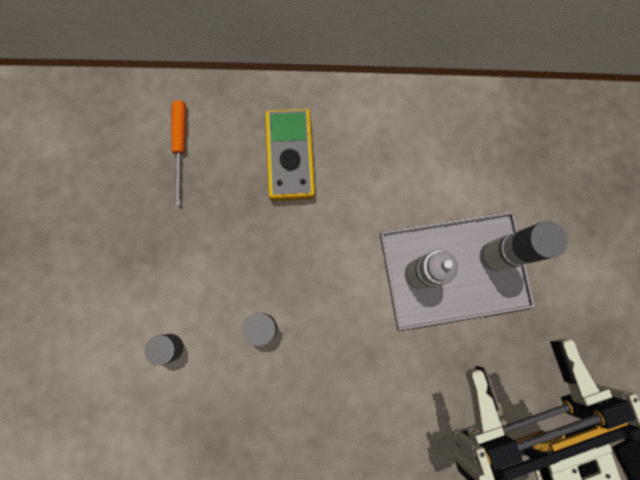

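The can stands upright at top (438,268) and side (351,180), with the caps unmoved. I'll measure the can top precisely.

Run:
```python
from m import *
t=cv2.imread('pics/h_t.png');s=cv2.imread('pics/h_s.png')
a=cv2.resize(t[240:300,400:470],None,fx=8,fy=8,interpolation=cv2.INTER_CUBIC); b=cv2.resize(s[125:225,330:375],None,fx=5,fy=5,interpolation=cv2.INTER_CUBIC)
cv2.imwrite('pics/h_tz.png',a);cv2.imwrite('pics/h_sz.png',b)
for n,im,(x0,y0,x1,y1) in(('top',t,(440,255,460,275)),('side',s,(345,133,358,150))):
    g=im[y0:y1,x0:x1].min(2); m=(g>200).astype('uint8'); mo=cv2.moments(m,True); c=np.array([x0+mo['m10']/mo['m00'],y0+mo['m01']/mo['m00']]); print(n,mo['m00'],c, onz(r,n,[c],.170), onz(r,n,[c],.161))
```

```text
top 29.0 [448.1034 263.4828] [[ 0.5712 -0.2523  0.17  ]] [[ 0.5722 -0.2551  0.161 ]]
side 4.0 [352.5 135. ] [[ 0.5723 -0.2544  0.17  ]] [[ 0.5748 -0.2838  0.161 ]]
```

View pics/h_tz.png

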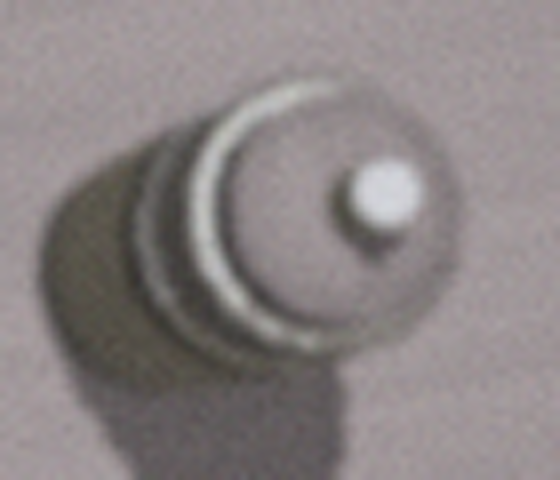

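View pics/h_sz.png

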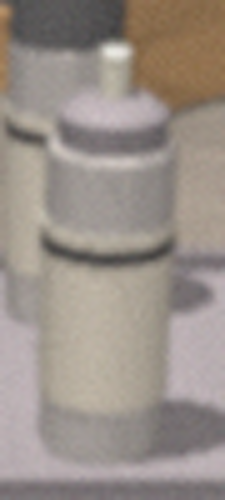

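The nozzle rays from both views give (0.5715, -0.2525), matching the arm's own estimate of (0.571, -0.252). Next I'll turn the tool down and go to the wide cap.

Request:
step_arm([
  [0.08,0,0,0,0,0,1],
  [0.14,0,0,0,0,0,1],
  [0.14,0,0,0,0,0,1],
  [0.14,0,0,0,0,0,1],
  [0.14,0,0,0,0,0,1],
  [0.14,0,0,0,0,0,1],
  [0.14,0,0,0,0,0,1],
  [0.14,0,0,0,0,0,1],
  [0.14,0,0,0,0,0,1],
  [0.14,0,0,0,0,0,1],
])

```text
time_s: 13.35
tcp_pos: [0.4499, -0.2985, 0.2942]
eef_rot: [168.3, 0.8, 106.7]
contact_force: [-1.0, -0.0, -1.1]
gripper_width: 0.0878
```

Run:
```python
from st import *
go([.476,.0175,.2],[180,0,180])
```

```text
t 13.35 J [-17.2   0.8 -13.6  -6.5 -65.6 -53.9] tcp [ 0.4499 -0.2985  0.2942] grasp [ 0.4462 -0.2994  0.3126] rpy [168.27   0.77 106.67] F [-1.  -0.  -1.1] w 0.08776905292673096
rotvec tool [ 0.1674  0.1424 -1.2738]
TCP shift in tool mm [296.7761  91.039  130.2494]
```

Request:
step_arm([
  [0.14,0,0,30,6,0,1],
  [0.07,0,0,42,8,10,1],
  [0,0,0,44,8,10,1],
  [0,0,0,44,8,10,1],
  [0,0,0,44,8,10,1],
  [0,0,0,44,8,10,1],
  [0,0,-0.14,40,8,0,1],
  [0,0,-0.14,0,0,10,1],
  [0,0,-0.14,0,0,10,1],
  [0,0,-0.14,0,0,10,1],
])

```text
time_s: 14.35
tcp_pos: [0.4138, -0.0032, 0.2023]
eef_rot: [-177.4, 0.1, 140.4]
contact_force: [-0.3, 0.2, 0.1]
gripper_width: 0.0877
```

Request:
step_arm([
  [0,0,-0.14,0,0,10,1],
  [0,0,-0.14,0,0,10,1],
  [0,0,-0.14,0,0,0,1],
  [0,0,-0.14,0,0,0,1],
  [0,0,-0.14,0,0,0,1],
  [0,0,0,0,0,0,1],
])

```text
time_s: 14.95
tcp_pos: [0.4087, -0.0089, 0.1772]
eef_rot: [-177.5, -2.3, -177.5]
contact_force: [-0.1, -0.0, 1.3]
gripper_width: 0.0878
```

Run:
```python
from st import *
go([.476,.0175,.12],[180,0,180])
```

```text
t 14.95 J [ 28.   -1.5 -34.1   1.4 -60.6 -26.2] tcp [ 0.4087 -0.0089  0.1772] grasp [ 0.4094 -0.0081  0.1959] rpy [-177.53   -2.32 -177.49] F [-0.1 -0.   1.3] w 0.0878009457303046
rotvec tool [-0.0439 -0.0395  0.0447]
TCP shift in tool mm [-71.4152  26.5883  72.0646]
```

Request:
step_arm([
  [-0.044,-0.04,0.045,-30,12,15,1],
  [0,0,0,-25,10,15,1],
  [0,0,0,-12,4,20,1],
  [0,0,0,0,0,10,1],
  [0,0,0,0,0,0,1],
])

```text
time_s: 15.45
tcp_pos: [0.4756, 0.0156, 0.113]
eef_rot: [-180.0, 0.0, 178.7]
contact_force: [0.4, -0.1, -0.5]
gripper_width: 0.0876
```

Run:
```python
from st import *
go([.476,.0175,.04],[180,0,180])
import cv2
s=r.capture('side')[:,:,::-1]; t=r.capture('top')[:,:,::-1]
cv2.imwrite('pics/i_s.png',s)
```

```text
t 15.45 J [ 25.7   8.1 -32.8   0.1 -49.1 -27. ] tcp [0.4756 0.0156 0.113 ] grasp [0.4756 0.0156 0.1318] rpy [-179.96    0.02  178.73] F [ 0.4 -0.1 -0.5] w 0.08764127274733116
rotvec tool [-0.0007  0.0004 -0.0221]
TCP shift in tool mm [-0.2803  1.9385 91.7715]
```

View pics/i_s.png

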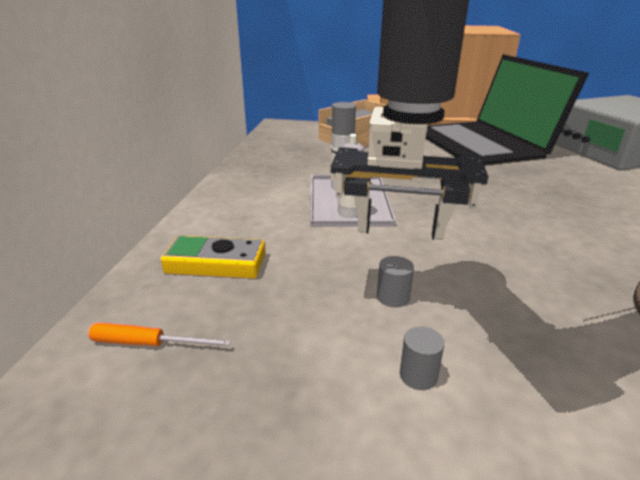

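The gripper is above the wide cap at side (396,280). Descending.

Request:
step_arm([
  [0,0,-0.022,0,2,20,1],
  [0,0,0,0,0,25,1],
  [0,0,0,0,0,20,1],
  [0,0,0,0,0,15,1],
  [0,0,0,0,0,5,1],
  [0,0,0,0,0,0,1],
])

```text
time_s: 16.15
tcp_pos: [0.4789, 0.0187, 0.0345]
eef_rot: [179.8, 0.8, 180.0]
contact_force: [-0.0, 1.1, -0.1]
gripper_width: 0.0875
```

Run:
```python
from st import *
go([.476,.0175,.04],[180,0,180])
import cv2
s=r.capture('side')[:,:,::-1]; t=r.capture('top')[:,:,::-1]
cv2.imwrite('pics/j.png',np.hstack([cv2.resize(s[170:330,320:480],None,fx=2.5,fy=2.5),cv2.resize(t[260:420,180:340],None,fx=2.5,fy=2.5)]))
```

```text
t 16.15 J [ 26.   14.6 -38.1   0.3 -36.4 -26.2] tcp [0.4789 0.0187 0.0345] grasp [0.4786 0.0186 0.0533] rpy [179.77   0.83 179.95] F [-0.   1.1 -0.1] w 0.08752632738922447
rotvec tool [ 0.0041  0.0144 -0.0008]
TCP shift in tool mm [ 3.1038 -1.2676 13.2038]
```

View pics/j.png

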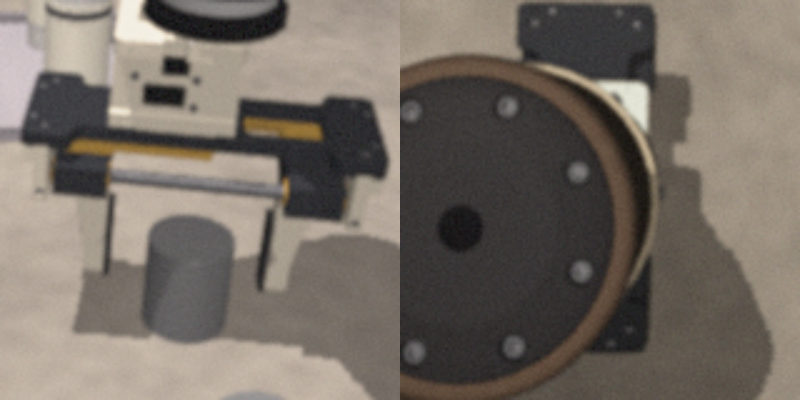

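The cap is between the fingers. Going 13 mm lower, then closing.

Request:
step_arm([
  [0.004,0.014,0,3,-1,9,1],
  [0,0,0,0,0,4,1],
  [0,0,0,0,0,0,1],
], squeeze=20)

```text
time_s: 16.55
tcp_pos: [0.4777, 0.0185, 0.0232]
eef_rot: [179.9, 0.2, 180.0]
contact_force: [0.3, -0.6, 0.3]
gripper_width: 0.0877
```

Run:
```python
from st import *
go([.476,.0175,.04],[180,0,180])
```

```text
t 16.55 J [ 25.9  15.9 -38.3   0.  -35.5 -25.9] tcp [0.4777 0.0185 0.0232] grasp [0.4777 0.0185 0.042 ] rpy [179.89   0.24 179.97] F [ 0.3 -0.6  0.3] w 0.08766034071562995
rotvec tool [ 0.002   0.0043 -0.0006]
TCP shift in tool mm [ 1.7573 -1.0348  1.9707]
```

Request:
step_arm([
  [0,0.004,0,1.5,-1,1,-1],
  [0,0,0,0,0,0,-1],
  [0,0,0,0,0,0,-1],
  [0,0,0,0,0,0,-1],
  [0,0,0,0,0,0,-1],
  [0,0,0,0,0,0,-1],
])

```text
time_s: 17.15
tcp_pos: [0.4763, 0.0174, 0.0223]
eef_rot: [179.9, 0.0, 180.0]
contact_force: [-0.0, 0.3, -0.4]
gripper_width: 0.0524
```

Run:
```python
from st import *
go([.571,-.2525,.24],[180,0,180])
```

```text
t 17.15 J [ 25.7  16.  -38.3  -0.2 -35.7 -25.6] tcp [0.4763 0.0174 0.0223] grasp [0.4763 0.0174 0.0411] rpy [179.89   0.01 179.96] F [-0.   0.3 -0.4] w 0.052395507154228534
rotvec tool [ 0.002   0.0001 -0.0006]
TCP shift in tool mm [ -94.8738 -269.4749 -199.4004]
```

Grip width 52.4 mm confirms the wide cap. Lifting and carrying it.

Request:
step_arm([
  [0,0,0,0,0,-10,-1],
  [0,0,0,0,0,-30,-1],
  [0,0,0,0,0,-40,-1],
  [0,0,0,0,0,-40,-1],
  [0,0,0,0,0,-40,-1],
  [0,0,0,-5,-15,-30,-1],
  [0,0,0,-10,-30,0,-1],
  [0,0,0,-12,-35,0,-1],
  [0,0,0,-12,-35,0,-1],
  [0,0,0,-12,-35,0,-1],
])

```text
time_s: 18.15
tcp_pos: [0.5276, -0.1354, 0.2305]
eef_rot: [179.9, 0.5, -179.6]
contact_force: [0.8, 0.4, -1.2]
gripper_width: 0.0527
```

Run:
```python
from st import *
go([.571,-.2525,.24],[180,0,180])
```

```text
t 18.15 J [  6.2   7.8 -15.8  -0.1 -65.8  -5.7] tcp [ 0.5276 -0.1354  0.2305] grasp [ 0.5275 -0.1355  0.2493] rpy [ 179.9     0.49 -179.57] F [ 0.8  0.4 -1.2] w 0.05271548618514493
rotvec tool [0.0018 0.0085 0.0076]
TCP shift in tool mm [ -42.3989 -117.4234    9.4125]
```

Request:
step_arm([
  [0,0.004,0.004,-12,-33,0,-1],
  [0,0,0,-12,-33,0,-1],
  [0,0,0,-12,-30,0,-1],
  [0,0,0,-5,-15,0,-1],
  [0,0,0,0,0,0,-1],
  [0,0,0,0,0,0,-1],
])

```text
time_s: 18.75
tcp_pos: [0.5691, -0.2549, 0.2342]
eef_rot: [179.9, 0.3, 179.9]
contact_force: [-0.1, 0.1, -0.6]
gripper_width: 0.0526
```

Run:
```python
from st import *
go([.571,-.2525,.24],[180,0,180])
import cv2
s=r.capture('side')[:,:,::-1]; t=r.capture('top')[:,:,::-1]
cv2.imwrite('pics/k.png',np.hstack([cv2.resize(s[60:240,260:420],None,fx=2.5,fy=2.5),cv2.resize(t[180:360,360:520],None,fx=2.5,fy=2.5)]))
```

```text
t 18.75 J [ -6.3  15.3  -5.7  -0.1 -68.7   6.3] tcp [ 0.5691 -0.2549  0.2342] grasp [ 0.569  -0.2549  0.253 ] rpy [179.91   0.32 179.92] F [-0.1  0.1 -0.6] w 0.052618658650315266
rotvec tool [ 0.0016  0.0056 -0.0014]
TCP shift in tool mm [-1.8603  2.3893 12.9688]
```

View pics/k.png

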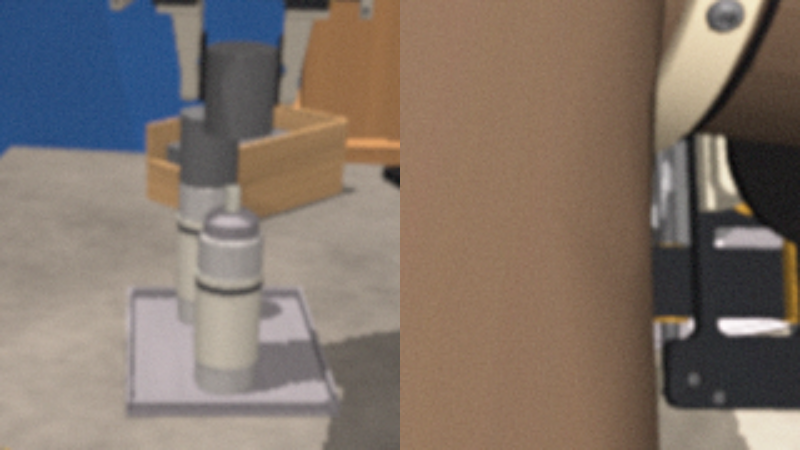

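The cap hangs above and slightly behind the can. The top view is blocked by the arm. I'll correct and lower to just above the nozzle, then compare in the side view.

Request:
step_arm([
  [0.0015,0.0055,0,-2,2.5,15,-1],
  [0,0,0,0,0,14,-1],
  [0,0,0,0,0,0,-1],
  [0,0,0,0,0,0,-1],
])

```text
time_s: 19.25
tcp_pos: [0.5707, -0.2482, 0.203]
eef_rot: [180.0, -0.0, -179.8]
contact_force: [-0.6, 0.0, 0.3]
gripper_width: 0.0522
```

```bash
cat > cmp.py <<'E'
from st import *
from m import *
import sys
go([.5715,-.2525,.22],[180,0,180])
s=r.capture('side')[:,:,::-1].copy(); cv2.imwrite('pics/%s_raw.png'%sys.argv[1],s)
cv2.imwrite('pics/%s.png'%sys.argv[1],cv2.resize(s[90:230,320:390],None,fx=4,fy=4,interpolation=cv2.INTER_CUBIC))
E
python3 cmp.py l
```

```text
t 19.25 J [ -5.6  16.5  -8.2  -0.  -65.2   5.8] tcp [ 0.5707 -0.2482  0.203 ] grasp [ 0.5707 -0.2482  0.2218] rpy [ 179.97   -0.   -179.79] F [-0.6  0.   0.3] w 0.052246017019852264
rotvec tool [ 0.0006 -0.0001  0.0036]
TCP shift in tool mm [-0.7787 -4.2867  1.8134]
```

View pics/l.png

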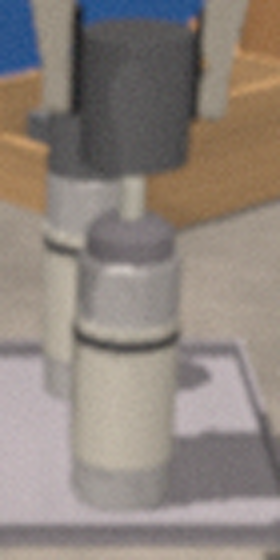

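In x the cap rim centre (zoom column 135) matches the can axis there (about 134.6). y needs -4 mm.

Request:
step_arm([
  [0,0,0.003,-0.5,-4,0,-1],
  [0,0,0,0,0,0,-1],
  [0,0,0,0,0,0,-1],
])

```text
time_s: 19.6
tcp_pos: [0.5716, -0.2526, 0.2035]
eef_rot: [180.0, 0.0, -180.0]
contact_force: [-0.2, 0.1, 0.1]
gripper_width: 0.0528
```

Run:
```python
from st import *
from m import *
go([.5712,-.2525,.22],[180,0,180])
print(onz(r,'top',[z2([324,217],8,(400,240))],.134))
```

```text
t 19.6 J [ -6.   16.7  -7.9  -0.  -65.3   6. ] tcp [ 0.5716 -0.2526  0.2035] grasp [ 0.5716 -0.2526  0.2223] rpy [ 179.97    0.03 -179.97] F [-0.2  0.1  0.1] w 0.052763913111754525
rotvec tool [0.0004 0.0006 0.0004]
TCP shift in tool mm [0.3779 0.0561 2.3495]
[[ 0.5705 -0.2516  0.134 ]]
```

Request:
step_arm([
  [0,0,0,0.3,0.3,10,-1],
  [0,0,0,0,0,10,-1],
  [0,0,0,0,0,8,-1],
  [0,0,0,0,0,0,-1],
])

```text
time_s: 20.0
tcp_pos: [0.571, -0.2524, 0.173]
eef_rot: [180.0, 0.0, 180.0]
contact_force: [-1.0, 0.1, -0.2]
gripper_width: 0.0525
```

```bash
sed -i 's/.5715,-.2525,.22/.571,-.252,.175/' cmp.py; python3 cmp.py n
```

```text
t 20.0 J [ -6.   18.  -10.3  -0.1 -61.7   6. ] tcp [ 0.571  -0.2524  0.173 ] grasp [ 0.5709 -0.2524  0.1918] rpy [179.96   0.04 179.98] F [-1.   0.1 -0.2] w 0.052470256918826216
rotvec tool [ 0.0007  0.0008 -0.0003]
TCP shift in tool mm [-0.0354  0.4045 16.8039]
```

View pics/n.png

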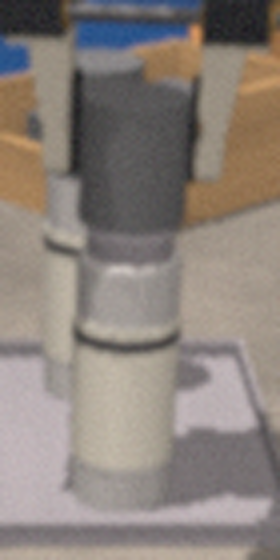

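The cap sits over the dome, with its rim centre at zoom column 132 and the collar centre at 132. Lowering in small steps.

Request:
step_arm([
  [0,0,0,0,0,4,-1],
  [0,0,0,0,0,3,-1],
  [0,0,0,0,0,0,-1],
], squeeze=12)

```text
time_s: 20.35
tcp_pos: [0.5716, -0.2526, 0.1663]
eef_rot: [180.0, 0.1, -180.0]
contact_force: [0.1, -1.1, -0.2]
gripper_width: 0.0527
```

Request:
step_arm([
  [0,0,0,0,0,2,-1],
  [0,0,0,0,0,2,-1],
  [0,0,0,0,0,0,-1],
])

```text
time_s: 20.65
tcp_pos: [0.5718, -0.2527, 0.1624]
eef_rot: [-180.0, 0.1, -180.0]
contact_force: [-0.5, -0.8, -0.1]
gripper_width: 0.0524
```

The rim is at about z = 0.140, already below the collar top at 0.146, with no force. Continuing.

Request:
step_arm([
  [0,0,0,-0.5,0.3,2,-1],
  [0,0,0,0,0,2,-1],
  [0,0,0,0,0,0,-1],
])

```text
time_s: 20.95
tcp_pos: [0.5722, -0.2523, 0.1582]
eef_rot: [180.0, 0.1, -180.0]
contact_force: [-0.4, -0.3, -0.7]
gripper_width: 0.0525
```

Request:
step_arm([
  [0,0,0,0,0,1.5,-1],
  [0,0,0,0,0,1.5,-1],
  [0,0,0,0,0,0,-1],
])

```text
time_s: 21.25
tcp_pos: [0.5727, -0.2528, 0.1567]
eef_rot: [-179.9, 0.2, -180.0]
contact_force: [0.0, 0.3, -0.1]
gripper_width: 0.0523
```

Request:
step_arm([
  [0,0,0,-1,0.3,1.5,-1],
  [0,0,0,0,0,1.5,-1],
  [0,0,0,0,0,1,-1],
])

```text
time_s: 21.55
tcp_pos: [0.574, -0.2536, 0.1564]
eef_rot: [-179.8, 0.3, -179.9]
contact_force: [-1.8, -0.1, 7.5]
gripper_width: 0.0531
```

```bash
sed -i 's/.571,-.252,.175/.571,-.252,.175/' cmp.py; python3 cmp.py o
```

```text
t 21.55 J [ -5.9  18.9 -11.5   0.2 -59.3   5.9] tcp [ 0.574  -0.2536  0.1564] grasp [ 0.5739 -0.2536  0.1752] rpy [-179.76    0.3  -179.89] F [-1.8 -0.1  7.5] w 0.05308441337605094
rotvec tool [-0.0041  0.0052  0.002 ]
TCP shift in tool mm [2.9903 1.6445 0.193 ]
```

View pics/o.png

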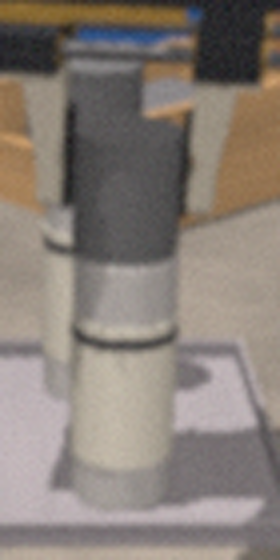

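The collar is hidden and the cap meets the shoulder. The force is 7.5 N and the z-stop is as expected, so it is seated. Opening and lifting clear.

Request:
step_arm([
  [0,0,0,1,0,-0.5,0.3],
  [0,0,0,0,0,0,0.6],
  [0,0,0,0,0,0,1],
  [0,0,0,0,0,0,1],
  [0,0,0,0,0,0,1],
])

```text
time_s: 22.1
tcp_pos: [0.5734, -0.2536, 0.1564]
eef_rot: [-179.8, 0.3, -179.9]
contact_force: [-0.2, -0.4, -0.7]
gripper_width: 0.0832
```

```bash
python3 cmp.py p
```

```text
t 22.1 J [ -5.9  18.8 -11.6   0.2 -59.2   5.9] tcp [ 0.5734 -0.2536  0.1564] grasp [ 0.5732 -0.2535  0.1752] rpy [-179.77    0.35 -179.89] F [-0.2 -0.4 -0.7] w 0.08322365175549433
rotvec tool [-0.004   0.006   0.0018]
TCP shift in tool mm [2.3566 1.5765 0.1614]
```

View pics/p.png

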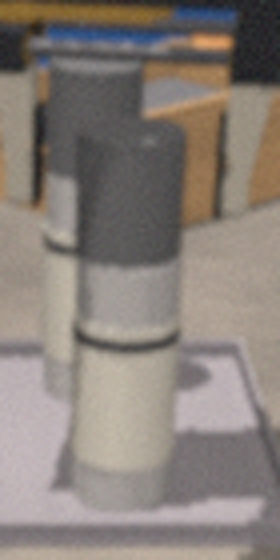

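Cap seated and fingers clear. Retracting straight up, then away.

Request:
step_arm([
  [0,0,0,0,0,-10,1],
  [0,0,0,0,0,-20,1],
  [0,0,0,0,0,-30,1],
  [0,0,0,0,0,-40,1],
  [0,0,0,0,0,-40,1],
  [0,0,0,30,30,0,1],
  [0,0,0,30,30,0,1],
  [0,0,0,30,30,0,1],
  [0,0,0,15,30,0,1],
  [0,0,0,0,0,0,1],
])

```text
time_s: 23.15
tcp_pos: [0.4648, -0.1313, 0.307]
eef_rot: [-179.8, 0.6, 180.0]
contact_force: [0.0, -0.3, -0.1]
gripper_width: 0.0877
```

Run:
```python
from st import *
import cv2
go([.571,-.252,.3])
cv2.imwrite('pics/q_s.png',r.capture('side')[:,:,::-1]); t=r.capture('top')[:,:,::-1];cv2.imwrite('pics/q_t.png',t)
```

```text
t 23.15 J [  7.9  -1.  -15.5   0.3 -74.9  -8. ] tcp [ 0.4648 -0.1313  0.307 ] grasp [ 0.4646 -0.1312  0.3258] rpy [-179.76    0.61  179.95] F [ 0.  -0.3 -0.1] w 0.08767911356562101
TCP shift in tool mm [-106.2305 -120.565    27.4522]
```

View pics/q_s.png

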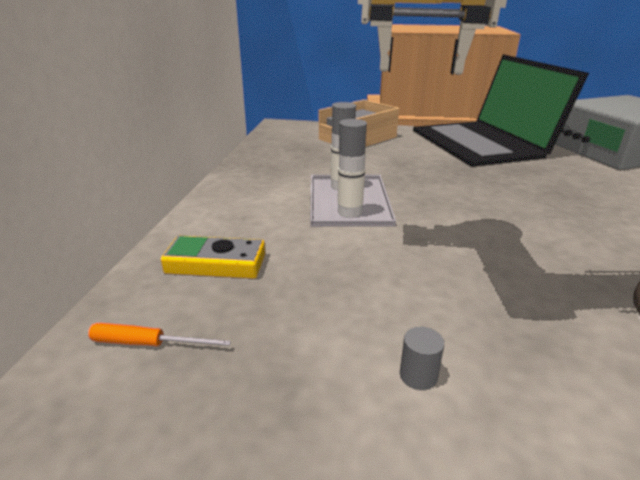

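View pics/q_t.png

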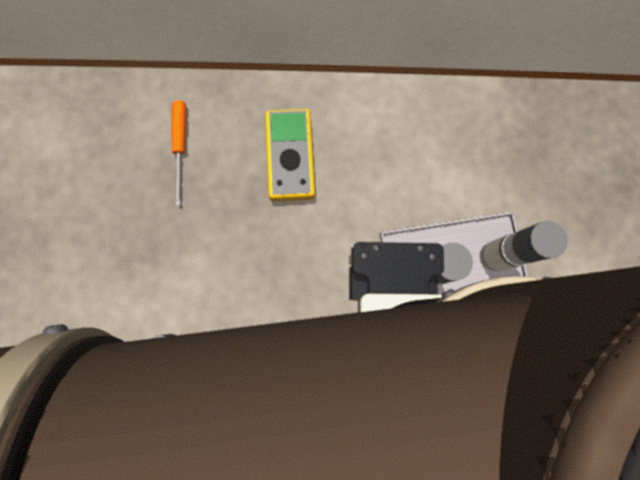

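Both cans are upright and capped at side (351,170) and (343,145). The slim cap is still at (422,357), and the meter and driver are unchanged. One last check on how the cap is seated.

Run:
```python
from m import *
s=cv2.imread('pics/q_s.png')
cv2.imwrite('pics/q_z.png',cv2.resize(s[95:225,320:385],None,fx=4.5,fy=4.5,interpolation=cv2.INTER_CUBIC))
f=np.array([.571,-.252]); d=np.array([-.05,.86])*.0; 
V=cam(r,'side')[2]; C=-V[:3,:3].T@V[:3,3]; n=(C[:2]-f)/np.linalg.norm(C[:2]-f)
for z in(.194,.134,.004):
    print(z,'axis',proj(r,'side',[[*f,z]]),'front',proj(r,'side',[[*(f+.026*n),z]]), 'zoom v', (proj(r,'side',[[*(f+.026*n),z]])[0]-[320,95]+.5)*4.5-.5)
```

```text
0.194 axis [[353.5655 122.8907]] front [[353.3984 126.8022]] zoom v [152.0429 144.8601]
0.134 axis [[352.257  153.5317]] front [[352.0608 158.1268]] zoom v [146.0235 285.8208]
0.004 axis [[349.7112 213.1472]] front [[349.4656 218.8998]] zoom v [134.3451 559.2991]
```

View pics/q_z.png

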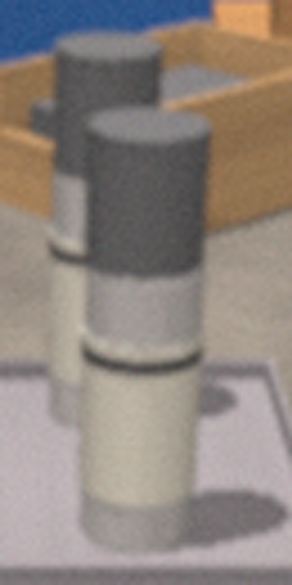

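The cap's top front edge (predicted zoom row 145, observed about 144) and its rim (predicted 286, observed about 280) fit a seated cap. A cap 10 mm high would be off by more than 20 rows. It is level, so I'm handing in.

```bash
python3 -c "
from plant import r
print(r.get_state()['qd'].round(2)); print(r.close_job())"
```

```text
[-1.49  2.26  0.89  0.01  0.42  0.52]
the job is handed in; nothing more can be done
None
```

The can is standing upright in the tray's free half with the wide cap on it, and I handed the job in at about 23 s of the 54 s allowed. I gripped the fallen can, tilted it upright in the air, and set it down gently: about 10 N at contact, then released. The wide cap measured 52.4 mm in the grip. It slid over the collar without resistance and I pushed it down until it stopped at 7.5 N, with its rim at the shoulder height.

**Last checks (side view):**
- **Cap:** it looks level, with no collar showing. Its rim appeared about 6 zoomed pixels (roughly 3 mm) above where I predicted. The foot was off by about 9 in the same direction, so I put this down to calibration and reading error; a cap left 10 mm high would be off by more than 20.
- **Other objects:** the stock can, meter and screwdriver looked unmoved, and the slim cap was still standing on the bench.
- **Not checked:** the arm partly blocked the last top view, so the can and cap were not rechecked from above. The joints still read 1–2 degrees/s at hand-in, with the tool well clear of everything.

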